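Show the packer two chocolates and ring the bell

ROBOT

A 6-joint arm with a two-finger parallel gripper is mounted at the origin on the work surface. World frame = base frame: x ahead of the robot, y to its left, z up, the work surface at z = 0. Lengths are in m, angles in rad, forces in N, time in s.
With the tool pointing down it reaches from about 0.3 to 0.825 m from the base axis. Payload 5.4 kg.
Tool frame: the origin (TCP) lies between the finger pads, 19 mm behind the fingertips; this is the grasp point; z points along the fingers, y is the line along which they close (so a half turn about z gives the same grasp; the last joint's range is limited). The gripper opens to 92 mm and grips with 3 to 60 N. Pads are 20 mm wide; open, the fingers measure 128 mm over their backs; the gripper's body (75 mm by 189 mm) begins 69 mm behind the grasp point.
Start: joints at [0.954, 0.158, 1.597, -0, 1.386, -0.21], TCP at [0.228, 0.528, 0.233] pointing down, gripper open.
Joint ranges: [-2.91, 2.91], [-0.94, 2.29], [0.18, 2.7], [-1.29, 4.43], [0.17, 2.64], [-3, 3]. Speed limits (rad/s): [2.57, 2.57, 3.14, 3.14, 3.14, 3.14].

INTERFACE

Orientations are given as [roll, pitch, yaw] about the fixed x, y, z axes, in that order (R = Rz(yaw) Ry(pitch) Rx(roll)).
In Python, from bench import * gives the robot as it stands. The module is installed in compiled form; this text tells all that it offers.
- The arm moves only by the tool carry_out, never from a script. Its argument "moves" is a list of rows, each a list of 7 numbers: the shift along the world's x, y, z as a fraction of full scale, then the turn, a rotation vector about the world's x, y, z as a fraction of full scale, then the closure, from -1 (fully open) to 1 (shut). A call has 1 to 10 rows; each row shifts and turns the commanded pose from where the row before left it; what a row does not reach is not made up. Full scale, the value 1, is 0.025 m for a shift and 5 degrees for a turn. A row lasts 1/12 s, in which the tool goes at most 41.7 mm and 7.16 degrees, less where a joint would pass 70% of its speed; a pose out of reach is approached as far as the arm can. A call with a number of a shift or a turn outside -1 to 1 is refused whole. A call with a gripper value outside its range is refused whole. The fingers move at their own pace and stop on an object; "grip_force" is the grip in N (left out, the last holds). Time passes only in rows, so rows that do not move let the fingers close. It gives the time, the measured TCP pose, the force, the opening and the grip force at its end, in the units of the state.
- get_obs(): the state, without advancing time (a new reading comes with each control period).
- read_camera(name): name is "side" or "top" or "wrist"; returns (picture, depth): 384x512x3 uint8, blue, green, red; 384x512 float32, m along the optical axis (not along the pixel's ray), 0 where there is no reading.
- camera_model(name): a dict with "fx", "fy", "cx", "cy" (pixels), "k1" (the pictures are not rectified: a ray, as slopes to the right and down, at radius r is drawn at 1 + k1 r^2 times it, then the intrinsics apply), "R" (3x3) and "t" (3): a world point X has camera coordinates R X + t. Camera axes: x right, y down, z forward; pixel columns grow to the right and rows downward; lengths in m; the calibration is good to about 2 mm. A picture is of the moment at which its call begins: read the wrist's pose just before it. camera_model takes no time and is no camera call; for the wrist camera it gives the pose at the moment of the call.
- job_done(): hands the job in; it is judged then, once.
Trained networks look in the newest picture that a camera, given by its name, has taken for a name from the list of things; names that differ only in an ending like _2 or _b are one class to them, and where a whole thing is asked for, a point or a joint stands for the part that bears it (a point fixed in the world has none). Each returns a list of dicts, best first, with "p" (0 to 1); they miss things now and then, are a little off and sometimes report something else, mostly with a low value. They report only what shows in the picture. A call takes as long as a camera call. They do not tell look-alikes from the thing itself.
- find_in(thing, camera): "at" ([column, row] as shares, 0 to 1, of the picture: columns of its width, rows of its height, amid what is visible of it).
The state is a dict: "time": time; "joint_pos": joint angles; "qvel": joint speeds; "tau": joint torques, N m; "eef_pos": TCP position; "tool_rot": TCP orientation; "contact_force": force on the tool from outside, world axes, zero at the start; "torque": the same for the moment, N m; "grip_width": finger opening in m; "finger_force": force on a finger pad.
Only numpy, scipy, OpenCV 4.12 (cv2) and the standard library are available. Lean on these libraries where they do the work, as an engineer would, in place of code of your own. Each camera call takes 0.05 s, during which the arm holds its last target. There are 200 camera calls.

TASK

Show the packer which two chocolates go in the next gift box: with the fingertips, point down at the dome-shaped one on the marble slab from a couple of centimetres above it and stay there for two seconds, then point in the same way at the long log-shaped one for two seconds, and then press the plunger of the counter bell fully down to ring it, let it spring back and move clear. Touch no chocolate, do not come down close over any of the other pieces (travel well above them), and leave the cup and the cake server where they are.

Things in the scene. Friction and masses are not known exactly. Their poses are not given: they have to be found in the camera images.
- slab: white marble display slab, 280 (x) x 310 (y) x 15 mm, fixed; origin at the centre of its underside. Six single chocolates stand on it in two rows of three, 75 mm or more apart centre to centre, in any order; three blank black tent cards along its far edge reach 43 mm above the counter, 100 mm or more beyond its centre. The grids of chocolates beyond it are dressing
- dome: brown chocolate half-ball, 46 mm across, 23 mm high, loose, about 28 g; the only dome; origin at the centre of its underside, which lies on the slab (15 mm above the counter), z up
- dome_top (a point): highest point of the dome, 23 mm above its underside, 38 mm above the counter; axes as the dome's
- log: brown chocolate log with rounded edges, 66 mm (its x) x 24 mm (its y) x 20 mm high, loose, about 34 g; the only long piece; origin at the centre of its underside on the slab, z up
- log_top (a point): middle of the log's top, 20 mm above its underside, 35 mm above the counter; axes as the log's
- square_a: square brown chocolate, 36 x 36 x 18 mm, loose; not to be pointed at; origin at the centre of its underside on the slab
- square_b: a second square brown chocolate, the same as square_a; not to be pointed at
- ring: ring-shaped brown chocolate, 50 mm outside, 22 mm hole, 14 mm high, loose; not to be pointed at; origin at the centre of its underside on the slab
- heart: heart-shaped brown chocolate, about 40 x 44 x 16 mm, loose; not to be pointed at; origin near its middle at its underside on the slab
- bell: steel counter bell screwed to the counter, on the left or on the right of the slab: round black foot 84 mm across, steel dome up to 41 mm high; origin at the centre of its underside
- plunger_top (a point): centre of the top of the bell's plunger, a steel disc 22 mm across on the bell's axis, 56 mm above the counter when up; moves down with it
- plunger (a joint): how far the bell's plunger is down, m: 0 up, 0.006 fully down; a spring pushes back with 1.2 N at the top and 4.8 N at the bottom, where it meets a firm stop
- cup: white ceramic cup, loose, 72 mm across the rim, 75 mm high, on the other side of the slab from the bell; bystander; origin at the centre of its underside
- server: cake server lying at the right, loose, roughly along x, under 40 mm high; bystander; origin at its underside
There are look-alikes about, which are no part of the job. Leave any red look-alike of the bell alone. Leave any pink look-alike of the log alone.

How it is judged:
By the outcome, as a careful person would: the job done as asked, in the order asked, and still so for the second after the job is handed in, with the robot touching nothing.
It also fails if it takes over 51 s, if anything falls off the work surface, if the arm or the gripper's body presses on something with over 40 N, if the wrist force passes 120 N, or if a joint passes its speed limit or range.

## Working session

There is one attempt and no reset: what is moved stays moved. The work goes in short steps, Python scripts to look and compute and a tool call to move; the robot and the scene stay as the last step left them, time stands still between calls to the robot, and variables do not carry over. Pictures are saved under pics/ and viewed, at most 10 in all, crops included, and the job is handed in when it is done.

Besides the shell and the picture viewer there is one more tool, called after "Emit:" by a JSON object that holds its "op" and its "data". carry_out: Moves the arm, as the interface text tells. Shift numbers are shares of 0.025 m and turn numbers shares of 5 degrees, none past 1 either way. Its arguments: {"type":"object","properties":{"moves":{"type":"array","items":{"type":"array","items":{"type":"number"}}},"grip_force":{"type":"number"}},"required":["moves"]}

```bash
mkdir -p pics; cat > h.py <<'E'
from bench import *
import numpy as np, cv2
def px2w(cam,u,v,z,m=None):
    m=m or camera_model(cam); K=np.array([[m["fx"],0,m["cx"]],[0,m["fy"],m["cy"]],[0,0,1.]])
    p=cv2.undistortPoints(np.array([[[u,v]]],float),K,np.array([m["k1"],0,0,0,0]))[0,0]
    R=np.array(m["R"]);t=np.array(m["t"]).ravel()
    d=R.T@np.array([p[0],p[1],1]);c=-R.T@t
    return c+d*(z-c[2])/d[2]
E
python3 - <<'E'
from h import *
o=get_obs();print(o["time"],o["eef_pos"],o["tool_rot"],o["grip_width"])
for c in("top","side"):
    im,d=read_camera(c);cv2.imwrite(f"pics/{c}1.png",im)
    if c=="top":
        for n,z in(("dome",.03),("log",.035),("square_a",.033),("ring",.029),("heart",.031),("bell",.041),("plunger_top",.056),("cup",.07),("server",.02)):
            for f in find_in(n,c)[:4]:
                u,v=f["at"][0]*512,f["at"][1]*384
                print(n,round(f["p"],2),int(u),int(v),px2w(c,u,v,z).round(3))
E
```

```text
0.0 [0.22717619 0.52756264 0.23229021] [-3.13969103e+00 -3.96664184e-04  2.73477812e+00] 0.09182897406127331
dome 0.77 210 222 [0.508 0.053 0.03 ]
log 0.58 135 156 [0.694 0.278 0.035]
log 0.48 186 185 [0.611 0.125 0.035]
square_a 0.49 237 233 [ 0.479 -0.022  0.033]
square_a 0.48 184 217 [0.52  0.127 0.033]
ring 0.62 249 200 [ 0.572 -0.055  0.029]
ring 0.2 128 231 [0.476 0.285 0.029]
ring 0.19 209 224 [0.502 0.055 0.029]
heart 0.61 221 190 [0.597 0.025 0.031]
bell 0.74 128 234 [0.468 0.28  0.041]
bell 0.58 103 185 [0.606 0.365 0.041]
bell 0.23 237 230 [ 0.486 -0.023  0.041]
plunger_top 0.63 126 228 [0.483 0.28  0.056]
plunger_top 0.56 93 182 [0.611 0.389 0.056]
cup 0.94 350 203 [ 0.56  -0.328  0.07 ]
server 0.7 126 233 [0.473 0.292 0.02 ]
server 0.66 389 198 [ 0.584 -0.455  0.02 ]
server 0.63 250 196 [ 0.583 -0.057  0.02 ]
```

View pics/top1.png

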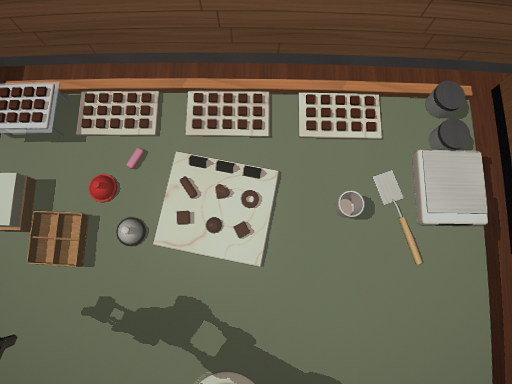

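View pics/side1.png

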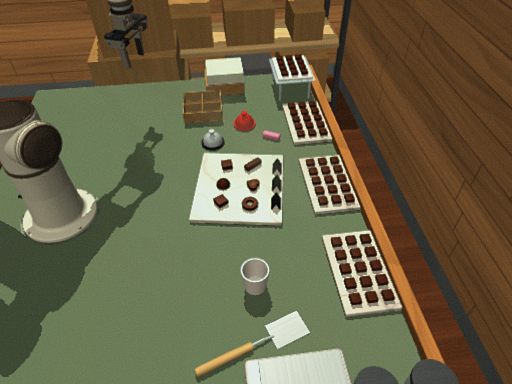

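The top picture shows the dome at about (214,225), the log at (188,187) and the steel bell at (131,231). The red bell at (103,186) and the pink log at (135,158) are the look-alikes. I'll go high over the dome with the fingers shut.

Emit:
{"op": "carry_out", "data": {"moves": [[0.55,-0.97,0,0,0,0,1],[0.55,-0.97,0,0,0,0,1],[0.55,-0.97,0,0,0,0,1],[0.55,-0.97,0,0,0,0,1],[0.55,-0.97,0,0,0,0,1],[0.55,-0.97,0,0,0,0,1],[0.55,-0.97,0,0,0,0,1],[0.55,-0.97,0,0,0,0,1],[0.55,-0.97,0,0,0,0,1],[0.55,-0.97,0,0,0,0,1]]}}

```text
time: 1.38
eef_pos: [0.3655, 0.2844, 0.2335]
tool_rot: [3.141, 0.0, 2.735]
contact_force: [0.3, 1.7, 0.2]
grip_width: 0.027
finger_force: 0.0
```

Emit:
{"op": "carry_out", "data": {"moves": [[0.55,-0.97,0,0,0,0,1],[0.55,-0.97,0,0,0,0,1],[0.55,-0.97,0,0,0,0,1],[0.55,-0.97,0,0,0,0,1],[0.55,-0.97,0,0,0,0,1],[0.55,-0.97,0,0,0,0,1],[0.55,-0.97,0,0,0,0,1],[0,0,0,0,0,0,1],[0,0,0,0,0,0,1],[0,0,0,0,0,0,1]]}}

```text
time: 2.22
eef_pos: [0.461, 0.1162, 0.2333]
tool_rot: [3.141, -0.001, 2.735]
contact_force: [0.0, 1.0, 0.7]
grip_width: 0.0003
finger_force: 0.0
```

```bash
python3 - <<'E'
from h import *
o=get_obs();print(o["time"],o["eef_pos"],o["tool_rot"],o["grip_width"])
m=camera_model("wrist");im,d=read_camera("wrist");cv2.imwrite("pics/w1.png",im)
for n,z in(("dome",.03),("log",.035),("square_a",.033),("ring",.029),("heart",.031),("plunger_top",.056),("bell",.04)):
    for f in find_in(n,"wrist")[:3]:
        u,v=f["at"][0]*512,f["at"][1]*384
        print(n,round(f["p"],2),int(u),int(v),px2w("wrist",u,v,z,m).round(3))
E
```

```text
2.2167 [0.46096605 0.11624385 0.23325053] [ 3.14129684e+00 -5.27297438e-04  2.73467645e+00] 0.000316474029166731
dome 0.72 224 225 [0.498 0.052 0.03 ]
dome 0.5 294 216 [0.521 0.136 0.03 ]
dome 0.28 410 137 [0.486 0.299 0.03 ]
log 0.7 443 272 [0.672 0.29  0.035]
square_a 0.92 165 242 [ 0.488 -0.025  0.033]
square_a 0.59 293 215 [0.519 0.136 0.033]
plunger_top 0.8 413 138 [0.481 0.29  0.056]
plunger_top 0.64 506 203 [0.6   0.377 0.056]
plunger_top 0.57 37 338 [ 0.539 -0.251  0.056]
bell 0.87 395 132 [0.471 0.28  0.04 ]
bell 0.65 484 195 [0.587 0.362 0.04 ]
bell 0.6 414 138 [0.485 0.298 0.04 ]
```

View pics/w1.png

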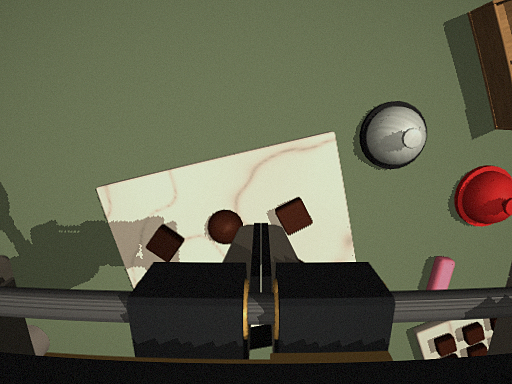

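The wrist view shows the dome at (225,226) between two squares and the steel bell's plunger at (411,138). The red bell is at the right. I'll refine the positions with depth.

```bash
cat >> h.py <<'E'
def cloud(cam):
    m=camera_model(cam);im,d=read_camera(cam);K=np.array([[m["fx"],0,m["cx"]],[0,m["fy"],m["cy"]],[0,0,1.]])
    v,u=np.mgrid[:384,:512];p=cv2.undistortPoints(np.dstack([u,v]).reshape(-1,1,2).astype(float),K,np.array([m["k1"],0,0,0,0]))[:,0]
    z=d.ravel();P=np.c_[p*z[:,None],z]-np.array(m["t"]).ravel();return im.reshape(-1,3),P@np.array(m["R"]),z>0
E
python3 - <<'E'
from h import *
for cam in("wrist","top","side"):
    im,P,ok=cloud(cam)
    for n,x,y,r in(("dome",.5,.05,.034),("log",.607,.122,.045),("plunger",.482,.287,.02)):
        s=ok&(np.hypot(P[:,0]-x,P[:,1]-y)<r)
        s&=(P[:,2]>.047)&(P[:,2]<.07) if n=="plunger" else (im.max(1)<110)&(P[:,2]<.05)&(P[:,2]>.02)
        q=P[s]
        if len(q)<4: print(cam,n,len(q));continue
        (c,w,a)=cv2.minAreaRect((q[:,:2]*1000).astype(np.float32))
        print(cam,n,len(q),q.mean(0).round(4),"rect",np.round(c,1),np.round(w,1),round(a),"zmax",q[:,2].max().round(4))
E
```

```text
wrist dome 849 [0.4977 0.0509 0.0323] rect [499.1  48.9] [38.8 41.9] 32 zmax 0.0405
wrist log 5 [0.5817 0.121  0.0267] rect [581.7 121. ] [4.9 0.4] 37 zmax 0.0282
wrist plunger 325 [0.4792 0.2878 0.0564] rect [479.4 288.5] [21.  20.7] 70 zmax 0.0589
top dome 183 [0.5013 0.0457 0.0303] rect [501.6  46.3] [39.2 41.4] 47 zmax 0.0392
top log 170 [0.6065 0.1209 0.0322] rect [607.6 121.8] [63.1 22.1] 34 zmax 0.0378
top plunger 0
side dome 112 [0.5033 0.0377 0.0301] rect [503.7  39.9] [38.9 34. ] 28 zmax 0.0407
side log 119 [0.6073 0.1152 0.0316] rect [606.8 118.5] [61.9 23.1] 35 zmax 0.0384
side plunger 24 [0.4812 0.2836 0.0553] rect [481.9 285.4] [17.7 19.2] 78 zmax 0.0593
```

Emit:
{"op": "carry_out", "data": {"moves": [[0.52,-0.93,0,0,0,0,1],[0.52,-0.93,0,0,0,0,1],[0.52,-0.93,0,0,0,0,1],[0,0,-0.9,0,0,0,1],[0,0,-0.9,0,0,0,1],[0,0,-0.9,0,0,0,1],[0,0,-0.9,0,0,0,1],[0,0,-0.9,0,0,0,1],[0,0,-0.9,0,0,0,1],[0,0,-0.8,0,0,0,1]]}}

```text
time: 3.6
eef_pos: [0.4999, 0.0461, 0.0769]
tool_rot: [-3.141, -0.001, 2.735]
contact_force: [-0.6, 0.2, 0.3]
grip_width: 0.0004
finger_force: 0.0
```

```bash
python3 - <<'E'
from h import *
o=get_obs();print(o["time"],o["eef_pos"],o["contact_force"])
im,d=read_camera("side");cv2.imwrite("pics/s2.png",cv2.resize(im[120:250,160:320],None,fx=4,fy=4))
E
```

```text
3.6 [0.49988671 0.04609332 0.0769022 ] [-0.5612049   0.24357003  0.28269473]
```

View pics/s2.png

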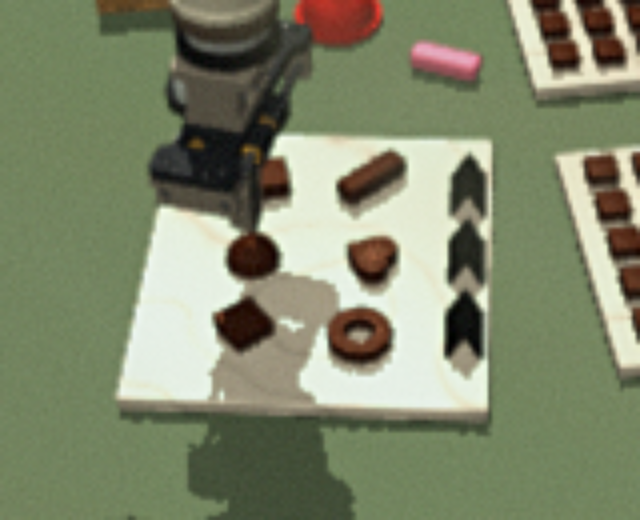

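The crop shows the fingertips just above the dome (about (252,230), with the dome at (252,256)). Now I'll hold, then go to the log.

Emit:
{"op": "carry_out", "data": {"moves": [[0,0,0,0,0,0,1],[0,0,0,0,0,0,1],[0,0,0,0,0,0,1],[0,0,0,0,0,0,1],[0,0,0,0,0,0,1],[0,0,0,0,0,0,1],[0,0,0,0,0,0,1],[0,0,0,0,0,0,1],[0,0,0,0,0,0,1],[0,0,0,0,0,0,1]]}}

```text
time: 4.48
eef_pos: [0.5003, 0.0461, 0.0783]
tool_rot: [3.142, -0.0, 2.735]
contact_force: [-0.5, 0.8, -0.6]
grip_width: 0.0005
finger_force: 0.0
```

Emit:
{"op": "carry_out", "data": {"moves": [[0,0,0,0,0,0,1],[0,0,0,0,0,0,1],[0,0,0,0,0,0,1],[0,0,0,0,0,0,1],[0,0,0,0,0,0,1],[0,0,0,0,0,0,1],[0,0,0,0,0,0,1],[0,0,0,0,0,0,1],[0,0,0,0,0,0,1],[0,0,0,0,0,0,1]]}}

```text
time: 5.32
eef_pos: [0.5003, 0.0461, 0.0783]
tool_rot: [-3.142, -0.0, 2.735]
contact_force: [0.5, -0.1, 0.7]
grip_width: 0.0002
finger_force: 0.0
```

Emit:
{"op": "carry_out", "data": {"moves": [[0,0,0,0,0,0,1],[0,0,0,0,0,0,1],[0,0,0,0,0,0,1],[0,0,0,0,0,0,1],[0,0,0,0,0,0,1],[0,0,0,0,0,0,1],[0,0,0,0,0,0,1],[0,0,0,0,0,0,1],[0,0,0,0,0,0,1],[0,0,0,0,0,0,1]]}}

```text
time: 6.15
eef_pos: [0.5002, 0.0461, 0.0783]
tool_rot: [3.142, -0.0, 2.735]
contact_force: [-0.1, -0.1, -0.5]
grip_width: -0.0001
finger_force: 0.0
```

Emit:
{"op": "carry_out", "data": {"moves": [[0,0,1,0,0,0,1],[0,0,1,0,0,0,1],[0,0,1,0,0,0,1],[0,0,1,0,0,0,1],[0,0,1,0,0,0,1],[0.86,0.6,0,0,0,0,1],[0.86,0.6,0,0,0,0,1],[0.86,0.6,0,0,0,0,1],[0.86,0.6,0,0,0,0,1],[0.86,0.6,0,0,0,0,1]]}}

```text
time: 6.98
eef_pos: [0.6086, 0.1219, 0.2032]
tool_rot: [-3.142, -0.0, 2.735]
contact_force: [0.0, 0.6, 0.9]
grip_width: 0.0005
finger_force: 0.0
```

Emit:
{"op": "carry_out", "data": {"moves": [[0,0,0,0,0,0,1],[0,0,-0.86,0,0,0,1],[0,0,-0.86,0,0,0,1],[0,0,-0.86,0,0,0,1],[0,0,-0.86,0,0,0,1],[0,0,-0.86,0,0,0,1],[0,0,-0.8,0,0,0,1],[0,0,0,0,0,0,1],[0,0,0,0,0,0,1],[0,0,0,0,0,0,1]]}}

```text
time: 7.82
eef_pos: [0.6085, 0.1209, 0.0772]
tool_rot: [3.141, 0.002, 2.735]
contact_force: [0.8, 0.1, 0.1]
grip_width: 0.0004
finger_force: 0.0
```

```bash
python3 - <<'E'
from h import *
im,d=read_camera("side");cv2.imwrite("pics/s3.png",cv2.resize(im[120:250,160:320],None,fx=4,fy=4))
E
```

```text
(no output)
```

View pics/s3.png

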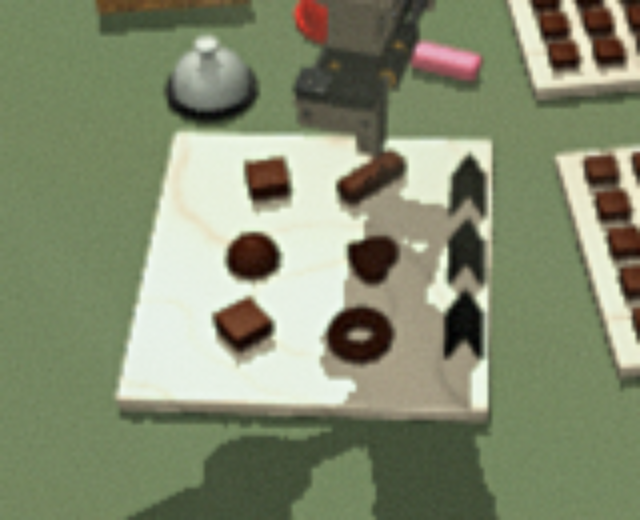

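The fingertips are over the middle of the log ((370,150), with the log at (372,177)). I'll hold, then go to the steel bell.

Emit:
{"op": "carry_out", "data": {"moves": [[0,0,-0.08,0,0,0,1],[0,0,0,0,0,0,1],[0,0,0,0,0,0,1],[0,0,0,0,0,0,1],[0,0,0,0,0,0,1],[0,0,0,0,0,0,1],[0,0,0,0,0,0,1],[0,0,0,0,0,0,1],[0,0,0,0,0,0,1],[0,0,0,0,0,0,1]]}}

```text
time: 8.7
eef_pos: [0.6078, 0.121, 0.0738]
tool_rot: [-3.142, -0.0, 2.735]
contact_force: [0.2, 0.2, 0.8]
grip_width: 0.0002
finger_force: 0.0
```

Emit:
{"op": "carry_out", "data": {"moves": [[0,0,0,0,0,0,1],[0,0,0,0,0,0,1],[0,0,0,0,0,0,1],[0,0,0,0,0,0,1],[0,0,0,0,0,0,1],[0,0,0,0,0,0,1],[0,0,0,0,0,0,1],[0,0,0,0,0,0,1],[0,0,0,0,0,0,1],[0,0,0,0,0,0,1]]}}

```text
time: 9.53
eef_pos: [0.6078, 0.1211, 0.0738]
tool_rot: [-3.142, -0.0, 2.735]
contact_force: [-0.2, 0.8, 0.3]
grip_width: 0.0005
finger_force: 0.0
```

Emit:
{"op": "carry_out", "data": {"moves": [[0,0,0,0,0,0,1],[0,0,0,0,0,0,1],[0,0,0,0,0,0,1],[0,0,0,0,0,0,1],[0,0,0,0,0,0,1],[0,0,0,0,0,0,1],[0,0,0,0,0,0,1],[0,0,0,0,0,0,1],[0,0,0,0,0,0,1],[0,0,0,0,0,0,1]]}}

```text
time: 10.37
eef_pos: [0.6078, 0.1211, 0.0738]
tool_rot: [-3.142, -0.0, 2.735]
contact_force: [-0.2, 0.1, -0.7]
grip_width: 0.0006
finger_force: 0.0
```

Emit:
{"op": "carry_out", "data": {"moves": [[0,0,1,0,0,0,1],[0,0,1,0,0,0,1],[0,0,1,0,0,0,1],[0,0,1,0,0,0,1],[0,0,1,0,0,0,1],[-0.64,0.83,0,0,0,0,1],[-0.64,0.83,0,0,0,0,1],[-0.64,0.83,0,0,0,0,1],[-0.64,0.83,0,0,0,0,1],[-0.64,0.83,0,0,0,0,1]]}}

```text
time: 11.2
eef_pos: [0.5269, 0.2256, 0.1989]
tool_rot: [3.141, 0.0, 2.734]
contact_force: [-0.1, -0.2, -0.4]
grip_width: 0.0006
finger_force: 0.0
```

Emit:
{"op": "carry_out", "data": {"moves": [[-0.64,0.83,0,0,0,0,1],[-0.64,0.83,0,0,0,0,1],[-0.64,0.83,0,0,0,0,1],[0,0,-0.9,0,0,0,1],[0,0,-0.9,0,0,0,1],[0,0,-0.9,0,0,0,1],[0,0,-0.9,0,0,0,1],[0,0,-0.7,0,0,0,1],[0,0,0,0,0,0,1],[0,0,0,0,0,0,1]]}}

```text
time: 12.03
eef_pos: [0.4791, 0.2868, 0.0907]
tool_rot: [-3.14, -0.002, 2.735]
contact_force: [0.1, 0.4, 0.1]
grip_width: 0.0004
finger_force: 0.0
```

```bash
python3 - <<'E'
from h import *
m=camera_model("wrist");im,d=read_camera("wrist");s,d=read_camera("side")
cv2.imwrite("pics/p.png",np.hstack([cv2.resize(im,(400,300)),cv2.resize(s[100:175,170:270],(400,300))]))
E
```

```text
(no output)
```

View pics/p.png

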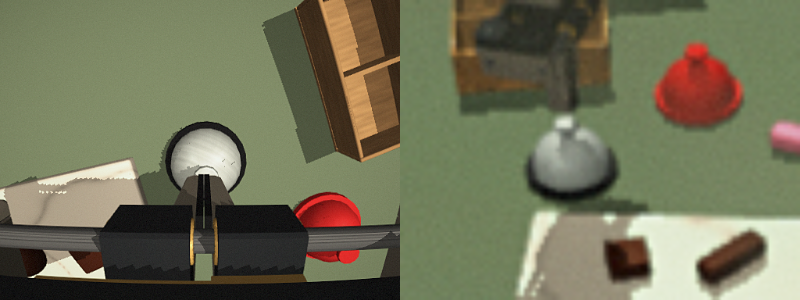

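The fingertips hang directly over the steel plunger in both views. Now I'll press gently.

Emit:
{"op": "carry_out", "data": {"moves": [[0,0,-0.2,0,0,0,1],[0,0,-0.2,0,0,0,1],[0,0,-0.08,0,0,0,1],[0,0,-0.08,0,0,0,1],[0,0,-0.08,0,0,0,1],[0,0,-0.08,0,0,0,1],[0,0,-0.08,0,0,0,1],[0,0,0,0,0,0,1],[0,0,0,0,0,0,1]]}}

```text
time: 12.88
eef_pos: [0.4798, 0.2871, 0.0715]
tool_rot: [-3.142, -0.0, 2.735]
contact_force: [-0.9, -0.7, 3.2]
grip_width: 0.0003
finger_force: 1.6
```

Emit:
{"op": "carry_out", "data": {"moves": [[0,0,-0.06,0,0,0,1],[0,0,-0.06,0,0,0,1],[0,0,0,0,0,0,1],[0,0,0,0,0,0,1]]}}

```text
time: 13.22
eef_pos: [0.4799, 0.2871, 0.069]
tool_rot: [-3.142, 0.0, 2.735]
contact_force: [-3.8, -1.2, 8.4]
grip_width: 0.0003
finger_force: 4.0
```

Emit:
{"op": "carry_out", "data": {"moves": [[0,0,-0.04,0,0,0,1],[0,0,0,0,0,0,1],[0,0,0,0,0,0,1]]}}

```text
time: 13.47
eef_pos: [0.48, 0.2871, 0.0689]
tool_rot: [-3.141, 0.0, 2.735]
contact_force: [-5.6, -3.0, 13.3]
grip_width: 0.0006
finger_force: 7.0
```

The plunger is on its stop: more force gave no more travel. I'll release and move clear.

Emit:
{"op": "carry_out", "data": {"moves": [[0,0,0.2,0,0,0,1],[0,0,0.4,0,0,0,1],[0,0,1,0,0,0,1],[0,0,1,0,0,0,1],[0,0,1,0,0,0,1],[0,0,1,0,0,0,1],[0,0,1,0,0,0,1],[0,0,0,0,0,0,1],[0,0,0,0,0,0,1],[0,0,0,0,0,0,1]]}}

```text
time: 14.3
eef_pos: [0.4792, 0.2869, 0.2062]
tool_rot: [-3.141, -0.001, 2.735]
contact_force: [-0.9, -1.1, 0.3]
grip_width: 0.0005
finger_force: 0.0
```

```bash
python3 - <<'E'
from h import *
o=get_obs();print(o["time"],o["eef_pos"],o["contact_force"])
print(job_done())
E
```

```text
14.3 [0.47923866 0.28685301 0.20620332] [-0.86169595 -1.13551234  0.33392698]
the job is handed in; nothing more can be done
None
```

I pointed at the dome and then the log for over two seconds each from about 2 cm above, pressed the steel bell's plunger down to its stop, moved clear above it and handed the job in at 14.3 s; I took no picture after the release to check that the plunger sprang back.

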